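Fit the spare support arm from the drawer to the slotted upright

TASK

Pull the top drawer of the small bench cabinet out to its stop, lift out the spare support arm and hook its two tabs into the two free slots of the slotted upright, directly above the arm already fitted there: press it in flat against the face, then down until it sits fully home. Then push the drawer fully shut, with the new arm left hanging in its slots; do not open the lower drawer, do not drop the arm and leave the other things on the bench where they are.

Things in the scene. Friction and masses are not known exactly. Their poses are not given: they have to be found in the camera images.
- cab_drawer0_handle (a point): Middle of the top drawer's handle: a level steel bar, 11 mm thick, 111 mm long, 35 mm in front of the drawer's front (29 mm free behind it). Site axes: x into the fixed grey cabinet (the drawer opens along -x), y along the bar, z up. Bar 38 mm below the cabinet's top (cabinet 240 deep, 200 wide, 147 mm high), 26 mm above the drawer's inside floor (195 x 158 mm).
- cab_drawer0 (a joint): Opening of the top drawer in m: 0 shut, 0.166 at its stop; light (1 N friction, some damping) and stays where it is left. May start up to 10 mm ajar. The bar handle moves with it. Its front panel and walls stand at most 52 mm above its inside floor.
- cab_drawer1 (a joint): Opening of the lower drawer in m, 0 shut; leave it shut.
- bracket_grip (a point): The spare support arm (0.1 to 0.21 kg, loose, standing level in the top drawer, hidden till it opens): a bare aluminium bar 20 mm wide, 25 mm high, black end cap to the robot's side. The point is 55 mm from its mounting face, centred in the bar's width and height (12.5 mm above its underside): a place to grip. Site axes: x along the bar to the mounting face, y across, z up.
- bracket_mount (a point): Middle of the same arm's mounting face: an end plate 30 mm wide, 46 mm high, its lower edge flush with the bar's underside, 55 mm along x and 10.5 mm up from bracket_grip; x points out of the face. Two hook tabs, 5 mm wide, 30 mm apart one above the other, stick out 11 mm; behind a 7 mm neck, 5 mm high, each turns 5 mm down. The bar ends 94 mm behind the face.
- upright_seat (a point): Where bracket_mount lies, axes aligned, when the arm is fully home on the fixed steel upright (42 mm wide, 160 mm high, 5 mm sheet, open behind): x into its front face, z up. Slots 13 mm wide, 23 mm high, one above the other every 30 mm; the two free ones are the upper two. Arm enters level when 5 to 18 mm (best 12) above home, flat to the face, then goes down that much. A like arm is fixed 60 mm below.
- marker_black: Black marker lying at the right, 129 x 15 mm. Bystander; leave alone. Origin: centre of its underside.
- tape_roll: Roll of tape lying between cabinet and upright, 82 mm across, 19 mm high. Bystander; leave alone. Origin: centre of its underside.
- pipette_200: White pipette lying in front, 254 mm long, 31 mm high. Bystander; leave alone. Origin: centre of its underside.
- pipette_20: Grey pipette lying in front, 254 mm long, 31 mm high. Bystander; leave alone. Origin: centre of its underside.
- scissors: Scissors lying in front, 164 mm long, 7 mm high. Bystander; leave alone. Origin: centre of its underside.
- tweezers: Steel tweezers lying in front, 115 mm long, 8 mm high. Bystander; leave alone. Origin: centre of its underside.
Mind the look-alikes: they are no part of the job. Of the things that look like the part that bears upright_seat, the larger one is meant.

How it is judged:
By the outcome, as a careful person would: the job done as asked, in the order asked, and still so for the second after the job is handed in, with the robot touching nothing.
It also fails if it takes over 67 s, if anything falls off the work surface, if the arm or the gripper's body presses on something with over 40 N, if the wrist force passes 120 N, or if a joint passes its speed limit or range.

ROBOT

A 6-joint arm with a two-finger parallel gripper is mounted at the origin on a cart in front of the work surface, level with it; the furniture and walls round the work are solid. World frame = base frame: x ahead of the robot, y to its left, z up, the work surface at z = 0. Lengths are in m, angles in rad, forces in N, time in s.
With the tool pointing down it reaches from about 0.325 to 0.9 m from the base axis. Payload 3.5 kg.
Tool frame: the origin (TCP) lies on the front face of the gripper's body, between the roots of the fingers; the fingertips stand 73 mm ahead of it and the grasp point (between the pads) lies 54 mm ahead of it; z points along the fingers, y is the line along which they close (so a half turn about z gives the same grasp; the last joint's range is limited). The gripper opens to 85 mm and grips with 20 to 120 N. Pads are 22 mm wide; open, the fingers measure 114 mm over their backs; the gripper's body (76 mm by 85 mm) begins 54 mm behind the grasp point. The pads swing forward as they close: fully open they stand 13 mm farther back than shut.
Start: joints at [-1.369, 0.276, -0.026, 1.268, 0, 1.467], TCP at [0.188, -0.596, 0.304] pointing down, gripper open.
Joint ranges: [-3.12, 3.12], [-0.85, 1.88], [-1.08, 1.24], [-1.95, 2.15], [-1.57, 1.53], [-3.14, 3.14]. Speed limits (rad/s): [2.57, 2.57, 3.14, 3.14, 3.14, 3.14].

INTERFACE

Orientations are given as a unit quaternion [w, x, y, z].
In Python, from cell import env gives the robot as it stands. The module is installed in compiled form; this text tells all that it offers.
- The arm moves only by the tool step_arm, never from a script. Its arguments are lists of equal length, an entry for each row: "xyz": the shift along the tool's x, y, z as a fraction of full scale, a list of three; "twist": the turn about the tool's z as a fraction of full scale; "hand": the closure, from 0 (fully open) to 1 (shut). A call has exactly 8 rows; each row is the pose to reach, as a shift and turn from the pose commanded when the call began, along the tool's axes at that moment; what a row does not reach only later rows make up. Full scale, the value 1, is 0.12 m for a shift and 120 degrees for a turn. A row lasts 1/8 s, in which the tool goes at most 62.5 mm and 10.7 degrees, less where a joint would pass 70% of its speed; a pose out of reach is approached as far as the arm can. A call with a number of a shift or a turn outside -1 to 1 is refused whole. A call with a gripper value outside its range is refused whole. The fingers move at their own pace and stop on an object; "squeeze" is the grip in N (left out, the last holds). Time passes only in rows, so rows that repeat a pose let the fingers close, or fill a call up. It gives the time, the measured TCP pose, the force, the opening and the grip force at its end, in the units of the state.
- env.read_state(): the state, without advancing time (a new reading comes with each control period).
- env.grab_frame(name): name is "side" or "top" or "wrist"; returns the picture (400x640x3 uint8, red, green, blue); there is no depth.
- env.camera_params(name): a dict with "camera_matrix" (3x3 intrinsics, pixels), "rvec" (rotation vector, rad) and "tvec" (3), from world to camera coordinates, as OpenCV has them. Camera axes: x right, y down, z forward; pixel columns grow to the right and rows downward; lengths in m; the calibration is good to about 2 mm. A picture is of the moment at which its call begins: read the wrist's pose just before it. camera_params takes no time and is no camera call; for the wrist camera it gives the pose at the moment of the call.
- env.close_job(): hands the job in; it is judged then, once.
The state is a dict: "time_s": time; "joints": joint angles; "joint_velocities": joint speeds; "joint_efforts": joint torques, N m; "position": TCP position; "orientation": TCP orientation; "force": force on the tool from outside, world axes, zero at the start; "ft_torque": the same for the moment, N m; "grip_width": opening from 0.0 (shut) to 1.0 (fully open); "grip_force": force on a finger pad.
Only numpy, scipy, OpenCV 4.12 (cv2) and the standard library are available. Lean on these libraries where they do the work, as an engineer would, in place of code of your own. Each camera call takes 0.05 s, during which the arm holds its last target. There are 200 camera calls.

## Working session

There is one attempt and no reset: what is moved stays moved. The work goes in short steps, Python scripts to look and compute and a tool call to move; the robot and the scene stay as the last step left them, time stands still between calls to the robot, and variables do not carry over. Pictures are saved under pics/ and viewed, at most 10 in all, crops included, and the job is handed in when it is done.

Besides the shell and the picture viewer there is one more tool, called as name([rows], argument=value, ...), one row to a line, values as JSON. step_arm: Moves the arm, as the interface text tells. Shift numbers are shares of 0.12 m and turn numbers shares of 120 degrees, none past 1 either way. Its arguments: {"type":"object","properties":{"xyz":{"type":"array","items":{"type":"array","items":{"type":"number","minimum":-1,"maximum":1}}},"twist":{"type":"array","items":{"type":"number","minimum":-1,"maximum":1}},"hand":{"type":"array","items":{"type":"number"}},"squeeze":{"type":"number"}},"required":["xyz","twist","hand"]}

```bash
mkdir -p pics; cat > h.py <<'E'
import numpy as np, cv2
from cell import env
from scipy.spatial.transform import Rotation as R
def cam(n):
    p=env.camera_params(n); return np.array(p["camera_matrix"],float),R.from_rotvec(np.ravel(p["rvec"])).as_matrix(),np.ravel(p["tvec"])
def ray(c,u,v):
    K,Rm,t=c; d=Rm.T@np.linalg.solve(K,[u,v,1.]); return -Rm.T@t,d/np.linalg.norm(d)
def onplane(c,u,v,val,ax=2):
    o,d=ray(c,u,v); return o+d*(val-o[ax])/d[ax]
def tri(rays):
    A=sum(np.eye(3)-np.outer(d,d) for o,d in rays); b=sum((np.eye(3)-np.outer(d,d))@o for o,d in rays)
    p=np.linalg.solve(A,b); return p,[np.linalg.norm(np.cross(d,p-o)) for o,d in rays]
def proj(c,p):
    K,Rm,t=c; q=K@(Rm@np.asarray(p)+t); return q[:2]/q[2]
def grab(n,f=None):
    im=cv2.cvtColor(env.grab_frame(n),cv2.COLOR_RGB2BGR)
    if f: cv2.imwrite(f"pics/{f}.png",im)
    return im
def st():
    s=env.read_state(); r=R.from_quat(np.roll(s["orientation"],-1)).as_matrix(); return s,np.array(s["position"]),r
E
python3 - <<'E'
from h import *
a=grab("side","s0");b=grab("top","t0")
s,p,r=st();print(p,r.round(3))
for n in("side","top"):
    c=cam(n);print(n,c[0].round(1).tolist(),(-c[1].T@c[2]).round(3),c[1][2].round(3))
E
```

```text
[ 0.18744602 -0.59562487  0.30284694] [[ 0.954  0.3   -0.   ]
 [ 0.3   -0.954  0.002]
 [ 0.    -0.002 -1.   ]]
side [[409.5, 0.0, 324.9], [0.0, 409.5, 195.8], [0.0, 0.0, 1.0]] [0.03  0.651 0.889] [ 0.445 -0.641 -0.626]
top [[406.6, 0.0, 323.8], [0.0, 406.6, 204.0], [0.0, 0.0, 1.0]] [ 0.43  -0.182  1.257] [ 0.116  0.018 -0.993]
```

View pics/s0.png

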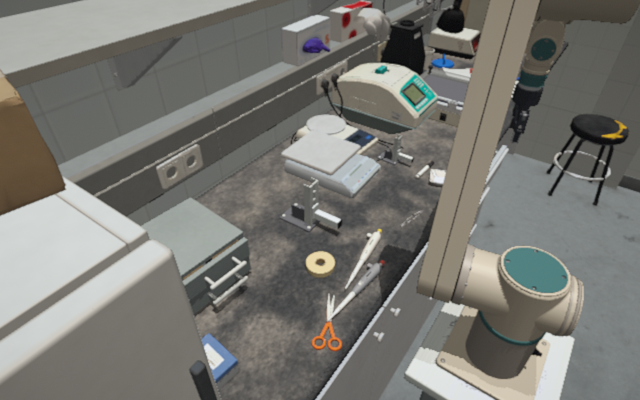

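View pics/t0.png

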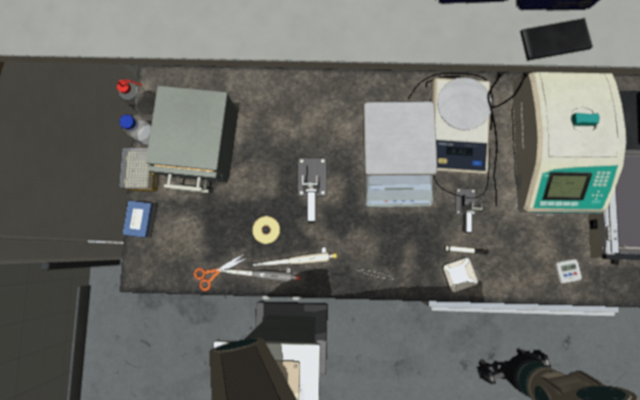

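Side view: cabinet at about (195,250), with its two bar handles at (228,272) and (228,290). There are two upright candidates: A at side (310,208), top (312,178), and B at side (397,150), top (466,205). A looks larger, which fits "the larger one", so I'll confirm it in an enlarged crop together with the handle.

```bash
python3 - <<'E'
from h import *
a=cv2.imread("pics/s0.png");b=cv2.imread("pics/t0.png")
f=lambda im,x,y,w,h,W,H:cv2.resize(im[y:y+h,x:x+w],(W,H),interpolation=cv2.INTER_CUBIC)
o=np.zeros((600,800,3),np.uint8)
o[:300,:400]=f(a,270,170,80,60,400,300)   # side A x5
o[:300,400:]=f(a,180,230,80,60,400,300)   # side cabinet x5
o[300:,:400]=f(b,280,150,67,50,400,300)   # top A x6
o[300:,400:600]=f(a,375,130,50,75,200,300) # side B x4
o[300:,600:]=f(b,145,160,80,60,200,150).repeat(2,0) if 0 else f(b,150,160,66,50,200,300)
cv2.imwrite("pics/c1.png",o)
ct,cs=cam("top"),cam("side")
print(onplane(ct,312,178,0),onplane(cs,297,222,0),onplane(cs,395,160,0),onplane(ct,465,210,0))
E
```

```text
[ 0.65718444 -0.12046678  0.        ] [ 0.65742037 -0.09683302  0.        ] [ 0.56751403 -0.60054165  0.        ] [ 0.56826069 -0.59671267  0.        ]
```

View pics/c1.png

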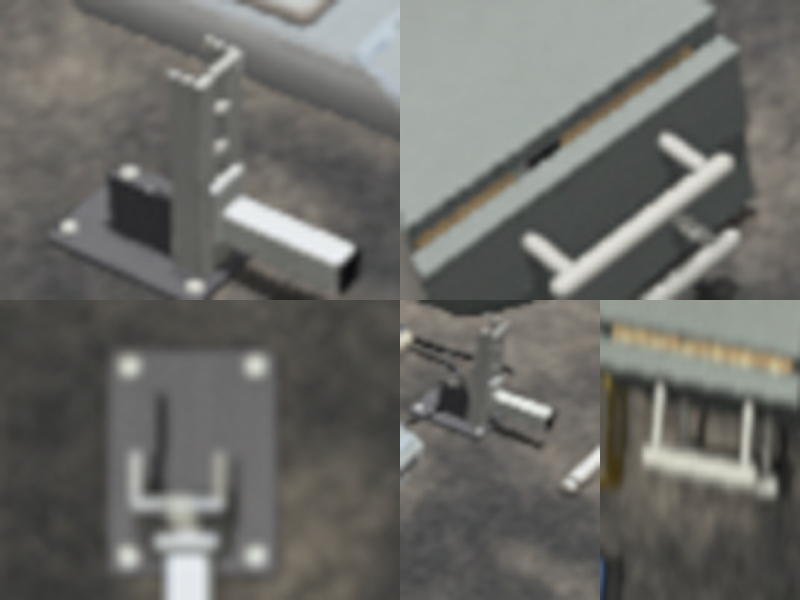

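The crop confirms that A is the larger one, with an arm fitted and its two free slots at crop (222,107) and (222,145). The top handle bar runs from crop (562,282) to (730,160), with the drawer slightly ajar. Next I triangulate.

```bash
python3 - <<'E'
from h import *
ct,cs=cam("top"),cam("side")
for nm,s,t in [("bar L",(212.4,286.4),(164.2,186.3)),("bar R",(246,262),(201.8,189.2)),("up L",(310,186.4),(302.2,185)),("up R",(318,180),(317.5,185)),("arm tip",(337.5,220),(311.5,221))]:
    p,e=tri([ray(cs,*s),ray(ct,*t)]);print(nm,p.round(4),np.round(e,4))
for u,v in [(164.2,186.3),(201.8,189.2)]: print("bar z.109",onplane(ct,u,v,.109).round(4))
for u,v in [(212.4,286.4),(246,262)]: print("bar z.109 side",onplane(cs,u,v,.109).round(4))
for u,v in [(302.2,185),(317.5,185)]: print("up z.16",onplane(ct,u,v,.165).round(4))
for u,v in [(158,86),(233,92),(212,178),(148,165)]: print("cab top z.147",onplane(ct,u,v,.147).round(4))
s,p,r=st()
c=cam("wrist");print("wrist cam in tool",(r.T@(-c[1].T@c[2]-p)).round(4),(c[1]@r).round(3).tolist(),c[0].round(1).tolist())
E
```

```text
bar L [0.6005 0.2943 0.1163] [0.0017 0.0017]
bar R [0.5954 0.1882 0.1087] [0.0022 0.0022]
up L [ 0.6072 -0.1026  0.1629] [0.0006 0.0006]
up R [ 0.6086 -0.1443  0.1604] [0.0007 0.0007]
arm tip [ 0.5193 -0.1249  0.0601] [0.002 0.002]
bar z.109 [0.603  0.2985 0.109 ]
bar z.109 [0.5973 0.1894 0.109 ]
bar z.109 side [0.6042 0.2904 0.109 ]
bar z.109 side [0.5929 0.1876 0.109 ]
up z.16 [ 0.6074 -0.1025  0.165 ]
up z.16 [ 0.6084 -0.1441  0.165 ]
cab top z.147 [0.8871 0.3215 0.147 ]
cab top z.147 [0.8737 0.1051 0.147 ]
cab top z.147 [0.6239 0.1506 0.147 ]
cab top z.147 [0.6564 0.3326 0.147 ]
wrist cam in tool [ 0.0785 -0.0002 -0.071 ] [[-0.001, 1.0, 0.001], [-0.953, -0.001, -0.304], [-0.304, -0.001, 0.953]] [[304.0, 0.0, 318.3], [0.0, 304.0, 202.6], [0.0, 0.0, 1.0]]
```

step_arm([
  [0.13,-0.13,0],
  [0.26,-0.26,0],
  [0.4,-0.4,0],
  [0.52,-0.52,0],
  [0.65,-0.65,0],
  [0.78,-0.78,0],
  [0.9,-0.9,0],
  [1,-1,0],
], twist=[0,0,0,0,0,0,0,0], hand=[0,0,0,0,0,0,0,0])

```text
time_s: 1.1
position: [0.2666, -0.4445, 0.3039]
orientation: [0.0, 0.988, 0.152, 0.0]
force: [0.1, 0.4, -0.2]
grip_width: 1.0
grip_force: 0.0
```

step_arm([
  [0.13,-0.13,0],
  [0.26,-0.26,0],
  [0.4,-0.4,0],
  [0.52,-0.52,0],
  [0.65,-0.65,0],
  [0.78,-0.78,0],
  [0.9,-0.9,0],
  [1,-1,0],
], twist=[0,0,0,0,0,0,0,0], hand=[0,0,0,0,0,0,0,0])

```text
time_s: 2.1
position: [0.345, -0.294, 0.3039]
orientation: [0.0, 0.988, 0.152, 0.0]
force: [0.3, -0.4, -0.1]
grip_width: 1.001
grip_force: 0.0
```

step_arm([
  [0.13,-0.13,0],
  [0.26,-0.26,0],
  [0.4,-0.4,0],
  [0.52,-0.52,0],
  [0.65,-0.65,0],
  [0.78,-0.78,0],
  [0.9,-0.9,0],
  [1,-1,0],
], twist=[0,0,0,0,0,0,0,0], hand=[0,0,0,0,0,0,0,0])

```text
time_s: 3.1
position: [0.4233, -0.1436, 0.3039]
orientation: [0.0, 0.988, 0.152, 0.0]
force: [1.1, 0.1, -0.7]
grip_width: 1.002
grip_force: 0.0
```

step_arm([
  [0.13,-0.13,0],
  [0.26,-0.26,0],
  [0.4,-0.4,0],
  [0.52,-0.52,0],
  [0.65,-0.65,0],
  [0.78,-0.78,0],
  [0.9,-0.9,0],
  [1,-1,0],
], twist=[0,0,0,0,0,0,0,0], hand=[0,0,0,0,0,0,0,0])

```text
time_s: 4.1
position: [0.5017, 0.0068, 0.3039]
orientation: [0.0, 0.988, 0.152, 0.0]
force: [-0.5, -0.1, -0.1]
grip_width: 1.0
grip_force: 0.0
```

step_arm([
  [0.1,-0.12,0],
  [0.2,-0.25,0],
  [0.31,-0.38,0],
  [0.41,-0.5,0],
  [0.52,-0.63,0],
  [0.62,-0.75,0],
  [0.73,-0.88,0],
  [0.83,-1,0],
], twist=[-0.08,-0.16,-0.24,-0.32,-0.39,-0.46,-0.52,-0.578], hand=[0.68,0.68,0.68,0.68,0.68,0.68,0.68,0.68])

```text
time_s: 5.1
position: [0.5606, 0.1511, 0.3038]
orientation: [0.0, 0.725, 0.689, -0.0]
force: [0.4, -0.1, 0.1]
grip_width: 0.324
grip_force: 0.0
```

step_arm([
  [0.13,0.05,-0.0],
  [0.26,0.1,0],
  [0.4,0.14,0.05],
  [0.54,0.19,0.1],
  [0.66,0.24,0.15],
  [0.76,0.28,0.2],
  [0.77,0.28,0.2],
  [0.77,0.28,0.2],
], twist=[0,0,0,0,0,0,0,0], hand=[0.68,0.68,0.68,0.68,0.68,0.68,0.68,0.68])

```text
time_s: 6.1
position: [0.599, 0.2404, 0.2799]
orientation: [0.0, 0.726, 0.687, -0.0]
force: [0.9, -0.5, 0.3]
grip_width: 0.317
grip_force: 0.0
```

```bash
python3 - <<'E'
from h import *
s,p,r=st();c=cam("wrist");im=grab("wrist","w1")
print(p,r[:,0],s["grip_width"])
for q in [(.603,.2985,.109),(.5973,.1894,.109),(.5995,.242,.109)]: print(proj(c,q).round(1))
E
```

```text
[0.59897549 0.24036107 0.27988705] [ 5.54872107e-02  9.98459336e-01 -3.52695595e-04] 0.31722882548380155
[318.8 132.7]
[319.3 258.6]
[318.4 202.1]
```

View pics/w1.png

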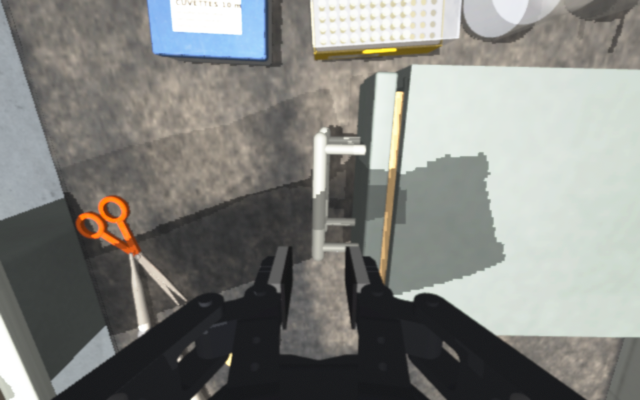

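The wrist view shows the bar from (321,133) to (318,258), as predicted, so I descend around it.

step_arm([
  [0,0,0.15],
  [0,0,0.3],
  [0,0,0.45],
  [0,0,0.6],
  [0,0,0.72],
  [0,0,0.82],
  [0,0,0.9],
  [0,0,0.94],
], twist=[0,0,0,0,0,0,0,0], hand=[0.68,0.68,0.68,0.68,0.68,0.68,0.68,0.68], squeeze=25)

```text
time_s: 7.15
position: [0.599, 0.2405, 0.1666]
orientation: [-0.0, 0.726, 0.687, -0.0]
force: [-0.1, 0.3, -0.9]
grip_width: 0.321
grip_force: 0.0
```

step_arm([
  [0,0,0],
  [0,0,0],
  [0,0,0],
  [0,0,0],
  [0,-0.1,0],
  [0,-0.2,0],
  [0,-0.35,0],
  [0,-0.5,0],
], twist=[0,0,0,0,0,0,0,0], hand=[1,1,1,1,1,1,1,1])

```text
time_s: 8.15
position: [0.5377, 0.2449, 0.167]
orientation: [-0.001, 0.726, 0.688, 0.001]
force: [1.7, 5.9, -7.1]
grip_width: 0.116
grip_force: 24.9
```

step_arm([
  [0,-0.15,0],
  [0,-0.3,0],
  [0,-0.45,0],
  [0,-0.6,0],
  [0,-0.7,0],
  [0,-0.77,0],
  [0,-0.81,0],
  [0,-0.83,0],
], twist=[0,0,0,0,0,0,0,0], hand=[1,1,1,1,1,1,1,1])

```text
time_s: 9.15
position: [0.4386, 0.2521, 0.167]
orientation: [-0.003, 0.726, 0.688, 0.003]
force: [5.2, 11.4, -13.8]
grip_width: 0.112
grip_force: 24.4
```

step_arm([
  [0.01,-0.01,0.005],
  [0.02,-0.02,0.01],
  [0.02,-0.03,0.01],
  [0.02,-0.04,0.01],
  [0.02,-0.05,0.01],
  [0.02,-0.06,0.01],
  [0.02,-0.065,0.01],
  [0.02,-0.065,0.01],
], twist=[0,0,0,0,0,0,0,0], hand=[1,1,1,1,1,1,1,1])

```text
time_s: 10.15
position: [0.4376, 0.2527, 0.1671]
orientation: [0.005, 0.727, 0.687, 0.006]
force: [16.9, 0.4, -18.0]
grip_width: 0.111
grip_force: 24.2
```

step_arm([
  [0,0.06,0],
  [0,0.06,0],
  [0,0.06,0],
  [0,0.06,-0.05],
  [0,0.06,-0.25],
  [0,0.06,-0.5],
  [0,0.06,-0.8],
  [0,0.06,-1],
], twist=[0,0,0,0,0,0,0,0], hand=[1,0.7,0.7,0.7,0.7,0.7,0.7,0.7])

```text
time_s: 11.15
position: [0.4394, 0.2518, 0.2882]
orientation: [0.001, 0.726, 0.687, 0.001]
force: [0.5, -0.1, -0.8]
grip_width: 0.304
grip_force: 0.0
```

step_arm([
  [0,0.1,0],
  [0,0.2,0],
  [0,0.3,0],
  [0,0.4,0],
  [0,0.5,0],
  [0,0.6,0],
  [0,0.6,0],
  [0,0.6,0],
], twist=[-0.08,-0.16,-0.25,-0.34,-0.43,-0.52,-0.61,-0.7], hand=[0.4,0.4,0.4,0.4,0.4,0.4,0.4,0.4])

```text
time_s: 12.15
position: [0.511, 0.2476, 0.2863]
orientation: [-0.0, 0.08, 0.997, -0.0]
force: [-0.1, 0.2, -0.5]
grip_width: 0.601
grip_force: 0.0
```

```bash
python3 - <<'E'
from h import *
s,p,r=st();c=cam("wrist");im=grab("wrist","w2")
print(p,r.round(3).tolist(),s["grip_width"],np.round(s["joints"],2))
np.savez("w2.npz",K=c[0],R=c[1],t=c[2])
E
```

```text
[0.51095978 0.24761451 0.28626757] [[-0.987, 0.159, -0.0], [0.159, 0.987, -0.0], [0.0, -0.0, -1.0]] 0.6012834994234582 [ 0.34  0.19 -0.18  1.21 -0.    0.5 ]
```

View pics/w2.png

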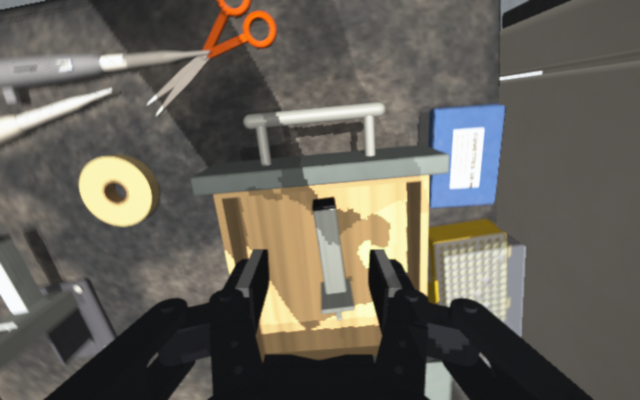

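The wrist view shows the spare arm in the drawer: black cap end at (324,202), bar centreline running to (336,283), plate at about (338,300).

```bash
python3 - <<'E'
from h import *
z=np.load("w2.npz");c=(z["K"],z["R"],z["t"]);im=cv2.imread("pics/w2.png")
hsv=cv2.cvtColor(im,cv2.COLOR_BGR2HSV)
zt=.108
L=[];Rr=[]
for v in range(212,274,4):
    row=hsv[v,295:365]; m=row[:,1]<45; xs=np.where(m)[0]+295
    if len(xs): 
        L.append((xs.min(),v));Rr.append((xs.max()+1,v))
print(L[::4],Rr[::4])
def w(u,v,h=zt): return onplane(c,u,v,h)
Lw=np.array([w(*q) for q in L]);Rw=np.array([w(*q) for q in Rr]);M=(Lw+Rw)/2
k=np.polyfit(M[:,0],M[:,1],1);res=M[:,1]-np.polyval(k,M[:,0]);print("width",np.median(Lw[:,1]-Rw[:,1]),"slope deg",np.degrees(np.arctan(k[0])),res.std())
print("cap end top",w(323,201.5),w(324,199),"plate top rear edge z.129",w(337,281,.129),"front",w(338,311,.129),w(338,305,.129))
x0=w(324,199)[0]; print("axis y at x0, +.039",np.polyval(k,[x0,x0+.039]))
for q in [(193,185),(447,152),(247,120),(383,106)]: print(q,w(*q,.13 if q[0] in(193,447) else .109).round(4))
cv2.imwrite("pics/c2.png",cv2.resize(im[185:330,270:400],None,fx=4,fy=4,interpolation=cv2.INTER_CUBIC))
E
```

```text
[(np.int64(314), 212), (np.int64(316), 228), (np.int64(319), 244), (np.int64(321), 260)] [(np.int64(336), 212), (np.int64(338), 228), (np.int64(365), 244), (np.int64(365), 260)]
width -0.01927196711306846 slope deg 4.508056894355261 0.004580523337628467
cap end top [0.5127462  0.25190798 0.108     ] [0.5106623  0.25310425 0.108     ] plate top rear edge z.129 [0.57884484 0.25335149 0.129     ] front [0.60924963 0.24989999 0.129     ] [0.60302462 0.25078433 0.129     ]
axis y at x0, +.039 [0.25153234 0.25460723]
(193, 185) [0.4766 0.1559 0.13  ]
(447, 152) [0.4824 0.3499 0.13  ]
(247, 120) [0.4362 0.2033 0.109 ]
(383, 106) [0.4429 0.3102 0.109 ]
```

View pics/c2.png

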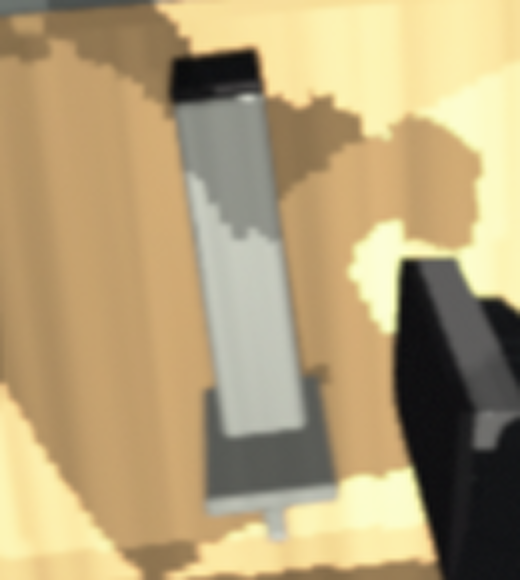

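The enlarged crop shows the top edge of the cap at crop (219,100), the bar meeting the plate at (263,431), and the plate's top edge at about (272,507).

```bash
python3 - <<'E'
from h import *
z=np.load("w2.npz");c=(z["K"],z["R"],z["t"])
w=lambda u,v,h:onplane(c,270+u/4,185+v/4,h)
for h in(.106,.108,.110):
    a,b,d,e=w(176,103,h),w(263,97,h),w(222,437,h),w(305,425,h)
    m1,m2=(a+b)/2,(d+e)/2; x=(m2-m1);ln=np.linalg.norm(x);x/=ln
    print(h,"w",np.linalg.norm(a-b),np.linalg.norm(d-e),"len",ln,"yaw",np.degrees(np.arctan2(x[1],x[0])),m1,m2)
print("bottom end",w(215,57,.083),"plate front",w(272,507,.129),w(205,507,.129),w(337,496,.129))
x0=m1
E
```

```text
0.106 w 0.019063468024125185 0.020116345001539502 len 0.08471401194690843 yaw -1.6942799548771759 [0.52134157 0.25223846 0.106     ] [0.60601855 0.24973377 0.106     ]
0.108 w 0.018911703987413445 0.01995619902403655 len 0.0840396047297725 yaw -1.6942799548771896 [0.52064782 0.25230329 0.108     ] [0.60465068 0.24981854 0.108     ]
0.11 w 0.018759939950701684 0.0197960530465336 len 0.08336519751263678 yaw -1.6942799548771608 [0.51995406 0.25236812 0.11      ] [0.60328281 0.2499033  0.11      ]
bottom end [0.51853862 0.2521032  0.083     ] plate front [0.61003401 0.24978856 0.129     ] [0.60763616 0.23506115 0.129     ] [0.60948353 0.2644385  0.129     ]
```

step_arm([
  [-0.09,0.02,0],
  [-0.18,0.04,0.05],
  [-0.27,0.07,0.15],
  [-0.369,0.091,0.3],
  [-0.369,0.091,0.5],
  [-0.369,0.091,0.7],
  [-0.369,0.091,0.85],
  [-0.369,0.091,1],
], twist=[-0.02,-0.04,-0.057,-0.057,-0.057,-0.057,-0.057,-0.057], hand=[0.45,0.45,0.45,0.45,0.45,0.45,0.45,0.45])

```text
time_s: 13.2
position: [0.5566, 0.2512, 0.1649]
orientation: [-0.0, 0.024, 1.0, -0.0]
force: [-0.6, 0.4, 0.1]
grip_width: 0.555
grip_force: 0.0
```

step_arm([
  [0,0,0.02],
  [0,0,0.04],
  [0,0,0.045],
  [0,0,0.045],
  [0,0,0.045],
  [0,0,0.045],
  [0,0,0.045],
  [0,0,0.045],
], twist=[0,0,0,0,0,0,0,0], hand=[0.5,0.55,0.6,0.65,0.7,0.75,0.8,0.85], squeeze=60)

```text
time_s: 14.2
position: [0.5569, 0.2513, 0.161]
orientation: [0.0, 0.023, 1.0, 0.0]
force: [-0.1, -0.3, 3.3]
grip_width: 0.224
grip_force: 59.9
```

Gripped at a width of about 19 mm. I lift out and move towards the upright, stopping at a pose that sees it.

step_arm([
  [0,0,-0.05],
  [0,0,-0.12],
  [0,0,-0.22],
  [0,0,-0.36],
  [0,0,-0.52],
  [0,0,-0.7],
  [0,0,-0.87],
  [0,0,-1],
], twist=[0,0,0,0,0,0,0,0], hand=[1,1,1,1,1,1,1,1])

```text
time_s: 15.2
position: [0.557, 0.2514, 0.2827]
orientation: [0.001, 0.023, 1.0, 0.0]
force: [0.5, -0.3, -1.7]
grip_width: 0.22
grip_force: 59.5
```

step_arm([
  [0.06,-0.08,-0.05],
  [0.16,-0.2,-0.12],
  [0.28,-0.36,-0.2],
  [0.4,-0.54,-0.28],
  [0.52,-0.72,-0.35],
  [0.64,-0.88,-0.4],
  [0.7,-0.98,-0.42],
  [0.72,-1,-0.42],
], twist=[0,0,0,0,0,0,0,0], hand=[1,1,1,1,1,1,1,1])

```text
time_s: 16.2
position: [0.4639, 0.1346, 0.3308]
orientation: [-0.0, 0.024, 1.0, 0.0]
force: [-0.8, -1.7, -1.3]
grip_width: 0.221
grip_force: 59.4
```

```bash
python3 - <<'E'
from h import *
s,p,r=st();c=cam("wrist");im=grab("wrist","w3")
print(p,r.round(3).tolist(),s["grip_width"],s["force"])
np.savez("w3.npz",K=c[0],R=c[1],t=c[2])
o=np.zeros((600,800,3),np.uint8)
A=cv2.resize(im[230:380,0:160],None,fx=4,fy=4,interpolation=cv2.INTER_CUBIC);o[:,:560]=A[:,:560]
B=cv2.resize(im[180:400,260:380],(240,440));o[:440,560:]=B
cv2.imwrite("pics/c3.png",o)
E
```

```text
[0.46386544 0.13460366 0.33079236] [[-0.999, 0.048, -0.0], [0.048, 0.999, 0.0], [0.0, 0.0, -1.0]] 0.22058852045470015 [-0.80287264 -1.65422615 -1.28964755]
```

View pics/c3.png

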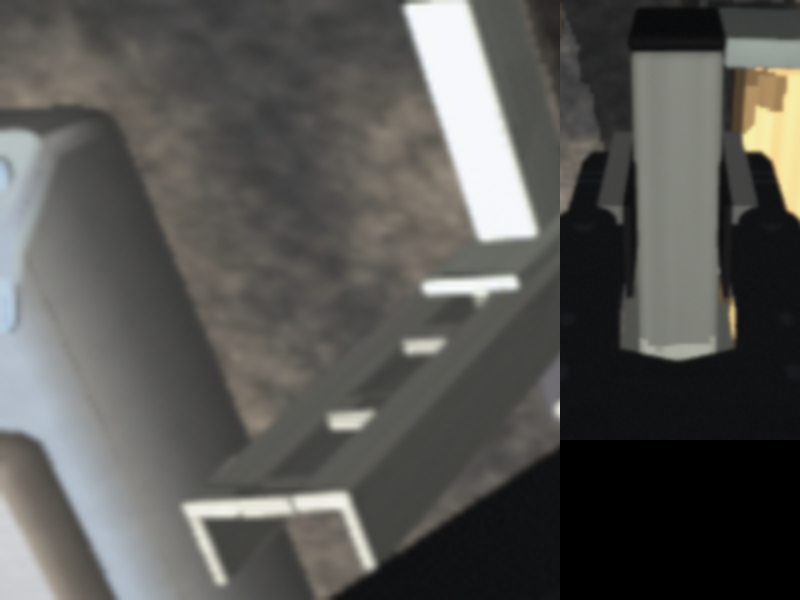

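The crop shows the upright's top rim (183,505)–(348,492), slot sills at about (350,412) and (425,341), and the top edge of the fitted plate at about (470,280). The held bar is straight in the hand.

```bash
cat > up.py <<'E'
from h import *
z=np.load("w3.npz");c=(z["K"],z["R"],z["t"]);ct,cs=cam("top"),cam("side")
px=lambda u,v:(u/4-.375,230+v/4-.375)
for h in(.160,.163,.166):
    a,b=onplane(c,*px(185,499),h),onplane(c,*px(346,489),h)
    print("rim",h,a.round(4),b.round(4),"w",np.linalg.norm(a-b),"yaw",np.degrees(np.arctan2((b-a)[0],(b-a)[1])))
# triangulate rim corners with side+top
for nm,q,s,t in [("R",(185,499),(318,180),(317.5,185)),("L",(346,489),(310,186.4),(302.2,185))]:
    p,e=tri([ray(c,*px(*q)),ray(cs,*s),ray(ct,*t)]);print(nm,p.round(4),np.round(e,4))
for X in(.603,.606,.609,.612):
    f=lambda u,v,x=X:onplane(c,*px(u,v),x,0).round(4)[1:]
    print(X,"sill1",f(350,412),"sill2",f(425,341),"plate top(face-5mm)",f(470,277,X-.005),"plate sides",f(422,284,X-.005),f(520,275,X-.005))
E
python3 up.py
```

```text
rim 0.16 [ 0.6084 -0.1427  0.16  ] [ 0.6073 -0.102   0.16  ] w 0.04075566695730982 yaw -1.4907332918273473
rim 0.163 [ 0.6056 -0.1392  0.163 ] [ 0.6046 -0.099   0.163 ] w 0.0402499489593846 yaw -1.4907332918272953
rim 0.166 [ 0.6029 -0.1358  0.166 ] [ 0.6018 -0.096   0.166 ] w 0.039744230961459355 yaw -1.4907332918274028
R [ 0.6089 -0.1442  0.1596] [0.0007 0.0011 0.0005]
L [ 0.6074 -0.1025  0.1612] [0.0013 0.0014 0.0007]
0.603 sill1 [-0.1163  0.1374] sill2 [-0.1154  0.1089] plate top(face-5mm) [-0.1158  0.0857] plate sides [-0.1288  0.0883] [-0.1005  0.0858]
0.606 sill1 [-0.1198  0.1338] sill2 [-0.1189  0.1049] plate top(face-5mm) [-0.1195  0.0812] plate sides [-0.1326  0.0838] [-0.1039  0.0813]
0.609 sill1 [-0.1233  0.1301] sill2 [-0.1224  0.1008] plate top(face-5mm) [-0.1231  0.0767] plate sides [-0.1364  0.0794] [-0.1073  0.0768]
0.612 sill1 [-0.1269  0.1264] sill2 [-0.1259  0.0968] plate top(face-5mm) [-0.1267  0.0723] plate sides [-0.1402  0.0749] [-0.1106  0.0723]
```

step_arm([
  [0,-0.08,0.04],
  [0,-0.2,0.1],
  [0,-0.35,0.15],
  [0,-0.5,0.2],
  [0,-0.65,0.26],
  [0,-0.8,0.32],
  [0,-0.92,0.37],
  [0,-1,0.4],
], twist=[0,-0.01,-0.02,-0.03,-0.037,-0.037,-0.037,-0.037], hand=[1,1,1,1,1,1,1,1])

```text
time_s: 17.25
position: [0.459, 0.0149, 0.2822]
orientation: [-0.0, -0.015, 1.0, 0.0]
force: [0.5, -0.3, -0.8]
grip_width: 0.222
grip_force: 59.4
```

step_arm([
  [0,-0.12,0.04],
  [0,-0.25,0.1],
  [0,-0.4,0.15],
  [0,-0.55,0.2],
  [0,-0.7,0.25],
  [0,-0.85,0.3],
  [0,-0.95,0.3],
  [0,-1,0.3],
], twist=[0,0,0,0,0,0,0,0], hand=[1,1,1,1,1,1,1,1])

```text
time_s: 18.25
position: [0.4629, -0.1053, 0.247]
orientation: [0.0, -0.015, 1.0, 0.0]
force: [0.3, 0.5, -1.5]
grip_width: 0.22
grip_force: 59.4
```

step_arm([
  [-0.07,-0.03,0.07],
  [-0.15,-0.06,0.15],
  [-0.25,-0.1,0.25],
  [-0.35,-0.13,0.35],
  [-0.43,-0.16,0.43],
  [-0.5,-0.18,0.5],
  [-0.55,-0.18,0.525],
  [-0.55,-0.18,0.525],
], twist=[0,0,0,0,0,0,0,0], hand=[1,1,1,1,1,1,1,1])

```text
time_s: 19.25
position: [0.5297, -0.124, 0.1838]
orientation: [-0.0, -0.015, 1.0, 0.0]
force: [-0.8, 0.2, -1.4]
grip_width: 0.218
grip_force: 59.4
```

```bash
python3 - <<'E'
from h import *
s,p,r=st();print(p,r.round(3).tolist(),s["grip_width"],s["force"])
a=grab("side","s4");t=grab("top","t4")
o=np.zeros((600,800,3),np.uint8)
o[:,:500]=cv2.resize(a[165:237,290:350],(500,600),interpolation=cv2.INTER_CUBIC)
o[:,500:]=cv2.resize(t[160:232,294:330],(300,600),interpolation=cv2.INTER_CUBIC)
cv2.imwrite("pics/c4.png",o)
m=p+r@[-.055,0,.055]; print("mount est",m,"side px",proj(cam("side"),m),"top",proj(cam("top"),m))
E
```

```text
[ 0.52971927 -0.12397658  0.18382296] [[-1.0, -0.031, -0.0], [-0.031, 1.0, 0.0], [0.0, 0.0, -1.0]] 0.2176879521353206 [-0.82175887  0.19349071 -1.39274093]
mount est [ 0.58468565 -0.12227413  0.1288157 ] side px [319.99346058 194.85505184] top [309.86425031 195.26277861]
```

View pics/c4.png

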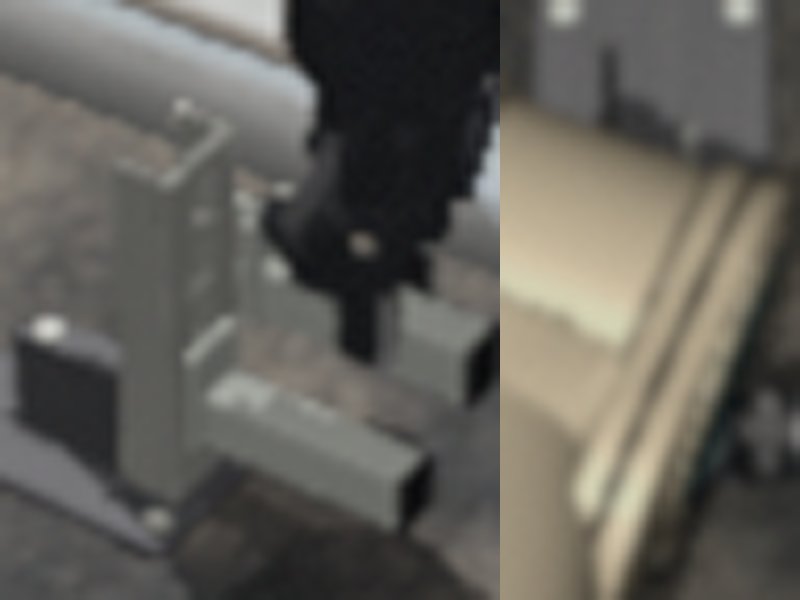

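The side view shows the held arm level above the fitted one. Its cap's lower corner is at crop (467,403), against (402,528) for the fitted arm. I compare both with the prediction.

```bash
python3 - <<'E'
from h import *
cs=cam("side"); px=lambda u,v:np.array([290+u/8.333-.44,165+v/8.333-.44])
print("obs fit",px(402,528),"held",px(467,403),"fit plate top L",px(187,358),"R",px(235,320),"bar top cap-L",px(412,470))
ya=np.radians(1.7);X=np.array([np.cos(ya),np.sin(ya),0]);Y=np.array([-np.sin(ya),np.cos(ya),0]);Z=np.array([0,0,1.])
for zs in(.112,.115,.118,.121):
    s=np.array([.608,-.1228,zs]); f=s-.06*Z
    print(zs,"cap corner",proj(cs,f-.094*X+.01*Y-.023*Z).round(1),"plate top L",proj(cs,f-.006*X+.015*Y+.023*Z).round(1),"R",proj(cs,f-.006*X-.015*Y+.023*Z).round(1))
m=np.array([.5847,-.1223,.1288]);print("held cap",proj(cs,m-.094*X+.01*Y-.023*Z).round(1), "dz+3mm",proj(cs,m-.094*X+.01*Y-.020*Z).round(1),"dx+3",proj(cs,m-.091*X+.01*Y-.023*Z).round(1))
E
```

```text
obs fit [337.80192968 227.9225345 ] held [345.60224169 212.92193448] fit plate top L [312.00089764 207.52171847] R [317.76112805 202.96153606] bar top cap-L [339.00197768 220.96225609]
0.112 cap corner [337.7 230.1] plate top L [312.8 209. ] R [318.3 203.8]
0.115 cap corner [337.7 229.4] plate top L [312.8 208.2] R [318.3 203. ]
0.118 cap corner [337.8 228.7] plate top L [312.8 207.5] R [318.3 202.3]
0.121 cap corner [337.8 227.9] plate top L [312.8 206.7] R [318.3 201.5]
held cap [345.  214.1] dz+3mm [345.  213.4] dx+3 [344.1 213.8]
```

Held mount is about 12 mm above home, as wanted. I go in slowly.

step_arm([
  [-0.04,0,0],
  [-0.08,0,0],
  [-0.1,0,0],
  [-0.12,0,0],
  [-0.14,0,0],
  [-0.155,0,0],
  [-0.165,0,0],
  [-0.165,0,0],
], twist=[0,0,0,0,0,0,0,0], hand=[1,1,1,1,1,1,1,1])

```text
time_s: 20.35
position: [0.5493, -0.1234, 0.1839]
orientation: [0.0, -0.015, 1.0, -0.0]
force: [-0.2, -0.8, -1.3]
grip_width: 0.22
grip_force: 59.4
```

step_arm([
  [-0.01,0,0],
  [-0.02,0,0],
  [-0.03,0,0],
  [-0.035,0,0],
  [-0.04,0,0],
  [-0.045,0,0],
  [-0.05,0,0],
  [-0.05,0,0],
], twist=[0,0,0,0,0,0,0,0], hand=[1,1,1,1,1,1,1,1])

```text
time_s: 21.35
position: [0.5553, -0.1232, 0.1839]
orientation: [0.0, -0.015, 1.0, -0.0]
force: [-1.4, -0.4, -0.9]
grip_width: 0.219
grip_force: 59.4
```

step_arm([
  [-0.005,0,0],
  [-0.01,0,0],
  [-0.015,0,0],
  [-0.02,0,0],
  [-0.025,0,0],
  [-0.03,0,0],
  [-0.03,0,0],
  [-0.03,0,0],
], twist=[0,0,0,0,0,0,0,0], hand=[1,1,1,1,1,1,1,1])

```text
time_s: 22.35
position: [0.5562, -0.123, 0.1833]
orientation: [-0.003, -0.015, 1.0, -0.0]
force: [-6.9, -0.3, 2.1]
grip_width: 0.222
grip_force: 59.9
```

Flat contact at −7 N. Now down.

step_arm([
  [0,0,0.01],
  [0,0,0.025],
  [0,0,0.04],
  [0,0,0.055],
  [0,0,0.065],
  [0,0,0.075],
  [0,0,0.085],
  [0,0,0.085],
], twist=[0,0,0,0,0,0,0,0], hand=[1,1,1,1,1,1,1,1])

```text
time_s: 23.35
position: [0.5562, -0.1228, 0.1729]
orientation: [-0.003, -0.015, 1.0, 0.0]
force: [-7.5, -0.4, 3.0]
grip_width: 0.219
grip_force: 59.9
```

step_arm([
  [0,0,0.01],
  [0,0,0.02],
  [0,0,0.03],
  [0,0,0.035],
  [0,0,0.04],
  [0,0,0.045],
  [0,0,0.045],
  [0,0,0.045],
], twist=[0,0,0,0,0,0,0,0], hand=[1,1,1,1,1,1,1,1])

```text
time_s: 24.35
position: [0.5561, -0.1228, 0.1692]
orientation: [-0.003, -0.015, 1.0, 0.0]
force: [-12.0, 0.3, 10.9]
grip_width: 0.223
grip_force: 61.1
```

step_arm([
  [0,0,0.005],
  [0,0,0.01],
  [0,0,0.015],
  [0,0,0.02],
  [0,0,0.025],
  [0,0,0.025],
  [0,0,0.025],
  [0,0,0.025],
], twist=[0,0,0,0,0,0,0,0], hand=[1,1,1,1,1,1,1,1])

```text
time_s: 25.35
position: [0.5558, -0.1228, 0.1667]
orientation: [-0.003, -0.015, 1.0, -0.0]
force: [-12.7, -0.1, 14.7]
grip_width: 0.219
grip_force: 62.0
```

```bash
python3 - <<'E'
from h import *
s,p,r=st();print(p,s["force"],s["ft_torque"])
a=grab("side","s5");cs=cam("side")
o=cv2.resize(a[165:237,290:350],(500,600),interpolation=cv2.INTER_CUBIC)
cv2.imwrite("pics/c5.png",o)
ya=np.radians(1.7);X=np.array([np.cos(ya),np.sin(ya),0]);Y=np.array([-np.sin(ya),np.cos(ya),0]);Z=np.array([0,0,1.])
S=np.array([.608,-.1228,.118])
for n,d in [("cap low",-.094*X+.01*Y-.023*Z),("cap top",-.094*X+.01*Y+.002*Z),("plate topL",-.006*X+.015*Y+.023*Z)]:
    for dz in(0,.005,-.06):print(n,dz,((proj(cs,S+d+dz*Z)-[290,165]+.44)*8.333).round(0))
E
```

```text
[ 0.55584865 -0.12281895  0.16669144] [-12.71331605  -0.09416976  14.73518444] [0.11030437 2.22713368 0.05598008]
cap low 0 [406. 410.]
cap low 0.005 [407. 399.]
cap low -0.06 [402. 534.]
cap top 0 [408. 356.]
cap top 0.005 [409. 345.]
cap top -0.06 [404. 483.]
plate topL 0 [191. 229.]
plate topL 0.005 [191. 218.]
plate topL -0.06 [193. 358.]
```

View pics/c5.png

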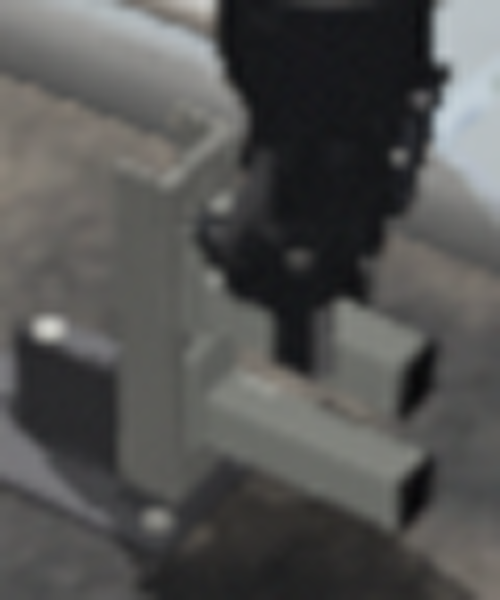

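The cap corner is at crop (402,415), 113 px above the fitted one where 124 is expected. The plate stopped on the sills and my last push dipped the cap by about 4 mm. I back that push off, then release.

step_arm([
  [0,0,-0.005],
  [0,0,-0.01],
  [0,0,-0.015],
  [0,0,-0.02],
  [0,0,-0.025],
  [0,0,-0.03],
  [0,0,-0.03],
  [0,0,-0.03],
], twist=[0,0,0,0,0,0,0,0], hand=[1,1,1,1,1,1,1,1])

```text
time_s: 26.4
position: [0.5559, -0.1228, 0.1676]
orientation: [-0.003, -0.015, 1.0, 0.0]
force: [-5.9, -0.8, 0.6]
grip_width: 0.218
grip_force: 59.9
```

step_arm([
  [0,0,0],
  [0,0,0],
  [0,0,0],
  [0,0,0],
  [0,0,0],
  [0,0,-0.1],
  [0,0,-0.3],
  [0,0,-0.5],
], twist=[0,0,0,0,0,0,0,0], hand=[0.72,0.66,0.6,0.55,0.5,0.5,0.5,0.5])

```text
time_s: 27.4
position: [0.5589, -0.1231, 0.2303]
orientation: [0.0, -0.015, 1.0, -0.0]
force: [0.6, 0.7, -0.4]
grip_width: 0.5
grip_force: 0.0
```

```bash
python3 - <<'E'
from h import *
s,p,r=st();print(p,s["force"])
c=cam("wrist");a=grab("side","s6");w=grab("wrist","w6")
np.savez("w6.npz",K=c[0],R=c[1],t=c[2])
o=np.zeros((600,800,3),np.uint8)
o[:,:440]=cv2.resize(a[165:237,290:350],(500,600),interpolation=cv2.INTER_CUBIC)[:,:440]
o[:,440:]=cv2.resize(w[100:400,230:410],(360,600),interpolation=cv2.INTER_CUBIC)
cv2.imwrite("pics/c6.png",o)
E
```

```text
[ 0.55885653 -0.12311045  0.23027439] [ 0.57890396  0.65740389 -0.42263843]
```

View pics/c6.png

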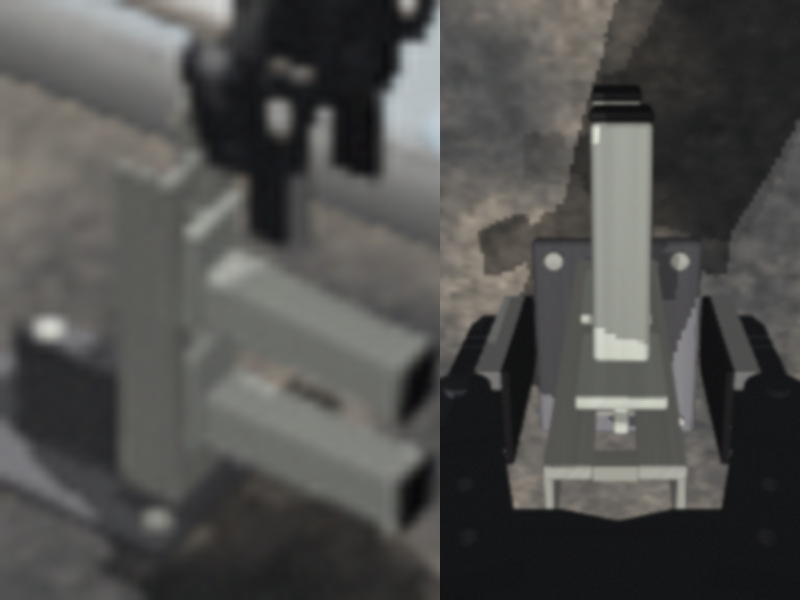

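The arm hangs directly above the fitted one: side-crop plate tops at (187,232) and (187,358), 126 px apart where about 129 is expected. The tab is in the top slot at wrist crop (620,420). The cap sags a little, so I check seating numerically.

```bash
python3 - <<'E'
from h import *
z=np.load("w6.npz");c=(z["K"],z["R"],z["t"])
q=lambda u,v:(230+(u-440)/2-.25,100+v/2-.25)
for X in(.606,.608,.610):
    f=lambda u,v,x=X:onplane(c,*q(u,v),x,0).round(4)[1:]
    print(X,"rim",f(615,466),"slot top",f(616,450),"plate top front",f(620,408),"plate top rear(-5)",f(620,396,X-.005))
im=cv2.imread("pics/w6.png"); u=int(q(620,0)[0])
print("col gray",[(v,int(im[v,u-15:u-10].mean())) for v in range(270,345,1)])
w=lambda u,v,h:onplane(c,*q(u,v),h).round(4)
a,b,d,e=[w(x,y,.12) for x,y in((592,122),(654,122),(595,359),(649,359))]
print("bar widths at z=.12: cap",np.linalg.norm(a-b),"plate",np.linalg.norm(d-e),"cap x",a,b,d,e)
E
```

```text
0.606 rim [-0.1219  0.1574] slot top [-0.1216  0.1507] plate top front [-0.1203  0.1306] plate top rear(-5) [-0.1205  0.1311]
0.608 rim [-0.1219  0.1551] slot top [-0.1216  0.1483] plate top front [-0.1203  0.1278] plate top rear(-5) [-0.1204  0.1283]
0.61 rim [-0.1218  0.1528] slot top [-0.1215  0.1459] plate top front [-0.1202  0.1251] plate top rear(-5) [-0.1203  0.1254]
col gray [(270, 133), (271, 132), (272, 132), (273, 132), (274, 132), (275, 132), (276, 131), (277, 131), (278, 126), (279, 112), (280, 99), (281, 93), (282, 91), (283, 91), (284, 91), (285, 91), (286, 91), (287, 91), (288, 91), (289, 91), (290, 91), (291, 91), (292, 91), (293, 91), (294, 91), (295, 92), (296, 93), (297, 108), (298, 146), (299, 181), (300, 200), (301, 201), (302, 196), (303, 182), (304, 140), (305, 103), (306, 95), (307, 94), (308, 93), (309, 92), (310, 92), (311, 93), (312, 93), (313, 93), (314, 93), (315, 90), (316, 89), (317, 89), (318, 88), (319, 88), (320, 89), (321, 90), (322, 90), (323, 90), (324, 89), (325, 84), (326, 81), (327, 81), (328, 81), (329, 82), (330, 82), (331, 83), (332, 96), (333, 125), (334, 147), (335, 154), (336, 155), (337, 154), (338, 150), (339, 135), (340, 112), (341, 96), (342, 93), (343, 94), (344, 96)]
bar widths at z=.12: cap 0.01860967490312498 plate 0.018409780009549286 cap x [ 0.5132 -0.1316  0.12  ] [ 0.5126 -0.113   0.12  ] [ 0.5944 -0.1292  0.12  ] [ 0.5938 -0.1108  0.12  ]
```

The tab sits on its sill. The plate is no higher than home, and the small sag is the 2 mm hook slack. Now I go to the drawer.

step_arm([
  [0,0,-0.15],
  [0,0,-0.3],
  [0.02,0.1,-0.42],
  [0.1,0.3,-0.5],
  [0.2,0.5,-0.5],
  [0.3,0.7,-0.5],
  [0.38,0.88,-0.5],
  [0.42,1,-0.5],
], twist=[0,0,0,0,0,0,0,0], hand=[0.5,0.5,0.5,1,1,1,1,1])

```text
time_s: 28.5
position: [0.5033, -0.0028, 0.2885]
orientation: [-0.001, -0.016, 1.0, 0.0]
force: [0.1, -0.6, 0.0]
grip_width: 0.003
grip_force: 0.0
```

step_arm([
  [0.05,0.12,0],
  [0.1,0.25,0],
  [0.16,0.4,0],
  [0.22,0.55,0],
  [0.28,0.7,0],
  [0.33,0.83,0],
  [0.38,0.93,0],
  [0.42,1,0],
], twist=[0,0,0,0,0,0,0,0], hand=[1,1,1,1,1,1,1,1])

```text
time_s: 29.5
position: [0.4502, 0.1144, 0.2889]
orientation: [0.0, -0.016, 1.0, -0.0]
force: [1.0, 0.8, 0.4]
grip_width: 0.004
grip_force: 0.0
```

step_arm([
  [0.05,0.12,0],
  [0.1,0.25,0],
  [0.16,0.4,0],
  [0.22,0.55,0],
  [0.28,0.7,0],
  [0.33,0.83,0],
  [0.38,0.93,0],
  [0.42,1,0],
], twist=[0,0,0,0,0,0,0,0], hand=[1,1,1,1,1,1,1,1])

```text
time_s: 30.5
position: [0.3962, 0.2328, 0.2889]
orientation: [-0.0, -0.016, 1.0, -0.0]
force: [0.6, -0.7, -1.2]
grip_width: -0.001
grip_force: 0.0
```

step_arm([
  [0,0.06,0.1],
  [0,0.12,0.25],
  [0,0.18,0.4],
  [0,0.18,0.55],
  [0,0.18,0.7],
  [0,0.18,0.85],
  [0,0.18,0.95],
  [0,0.18,1],
], twist=[0.015,0.03,0.046,0.046,0.046,0.046,0.046,0.046], hand=[1,1,1,1,1,1,1,1])

```text
time_s: 31.5
position: [0.3957, 0.2536, 0.1683]
orientation: [-0.0, 0.033, 0.999, -0.0]
force: [-0.5, -0.4, -0.6]
grip_width: 0.001
grip_force: 0.0
```

step_arm([
  [0,0,0.04],
  [-0.06,0,0.04],
  [-0.14,0,0.04],
  [-0.26,0,0.04],
  [-0.4,0,0.04],
  [-0.55,0,0.04],
  [-0.7,0,0.04],
  [-0.85,0,0.04],
], twist=[0,0,0,0,0,0,0,0], hand=[1,1,1,1,1,1,1,1])

```text
time_s: 32.5
position: [0.499, 0.2467, 0.1639]
orientation: [-0.0, 0.033, 0.999, -0.0]
force: [-2.6, 0.3, 0.2]
grip_width: -0.001
grip_force: 0.8
```

step_arm([
  [-0.12,0,0],
  [-0.22,0,0],
  [-0.32,0,0],
  [-0.4,0,0],
  [-0.46,0,0],
  [-0.5,0,0],
  [-0.53,0,0],
  [-0.55,0,0],
], twist=[0,0,0,0,0,0,0,0], hand=[1,1,1,1,1,1,1,1])

```text
time_s: 33.5
position: [0.5636, 0.2427, 0.1641]
orientation: [-0.0, 0.033, 0.999, 0.0]
force: [-2.0, -0.3, -0.2]
grip_width: -0.003
grip_force: 0.5
```

step_arm([
  [-0.05,0,0],
  [-0.09,0,0],
  [-0.13,0,0],
  [-0.16,0,0],
  [-0.18,0,0],
  [-0.2,0,0],
  [-0.215,0,0],
  [-0.225,0,0],
], twist=[0,0,0,0,0,0,0,0], hand=[1,1,1,1,1,1,1,1])

```text
time_s: 34.5
position: [0.5879, 0.241, 0.164]
orientation: [-0.003, 0.032, 0.999, 0.0]
force: [-9.7, -0.3, 6.1]
grip_width: -0.004
grip_force: 4.7
```

step_arm([
  [-0.005,0,0],
  [-0.01,0,0],
  [-0.015,0,0],
  [-0.02,0,0],
  [-0.025,0,0],
  [-0.025,0,0],
  [-0.025,0,0],
  [-0.025,0,0],
], twist=[0,0,0,0,0,0,0,0], hand=[1,1,1,1,1,1,1,1])

```text
time_s: 35.5
position: [0.5884, 0.241, 0.164]
orientation: [-0.006, 0.032, 0.999, 0.0]
force: [-13.6, 0.4, 10.8]
grip_width: -0.003
grip_force: 7.1
```

The drawer is at its shut stop. I back off, rise and check numerically.

step_arm([
  [0.06,0,0],
  [0.15,0,0],
  [0.3,0,0],
  [0.45,0,0],
  [0.5,0,-0.15],
  [0.5,0,-0.4],
  [0.5,0,-0.7],
  [0.5,0,-1],
], twist=[0,0,0,0,0,0,0,0], hand=[1,1,1,1,1,1,1,1])

```text
time_s: 36.5
position: [0.5338, 0.2447, 0.2868]
orientation: [0.001, 0.033, 0.999, 0.0]
force: [1.0, 0.8, 0.8]
grip_width: -0.005
grip_force: 0.0
```

```bash
python3 - <<'E'
from h import *
s,p,r=st();print(p,s["force"])
a=grab("side","s7").astype(int);b=cv2.imread("pics/s6.png").astype(int);b0=cv2.imread("pics/s0.png").astype(int)
D=np.abs(a-b).sum(2)[190:232,305:345];print("arm region change since release",(D>90).sum())
D=np.abs(a-b0).sum(2);D=(D>90);
for n,(x0,y0,x1,y1) in dict(tape=(300,245,340,280),sciss=(308,290,345,352),pip=(325,225,385,320),cab=(150,195,255,320)).items(): print(n,D[y0:y1,x0:x1].sum())
# wood-coloured (gap) pixels at the drawer top edge, before/after
for im in(b0,a):
    h=cv2.cvtColor(im.astype(np.uint8),cv2.COLOR_BGR2HSV)[235:285,180:245]; print("wood px",((h[...,0]>8)&(h[...,0]<25)&(h[...,1]>80)).sum())
E
```

```text
[0.53375507 0.24474279 0.28679732] [1.01290565 0.75372497 0.80263796]
arm region change since release 369
tape 0
sciss 1378
pip 1032
cab 3417
wood px 32
wood px 0
```

```bash
python3 - <<'E'
from h import *
a=cv2.imread("pics/s7.png");b=cv2.imread("pics/s6.png");t=grab("top","t7");t0=cv2.imread("pics/t0.png");s0=cv2.imread("pics/s0.png")
def m(tp,im,x0,y0,x1,y1,n,e=8):
    r=cv2.matchTemplate(im[y0-e:y1+e,x0-e:x1+e],tp[y0:y1,x0:x1],cv2.TM_CCOEFF_NORMED);_,v,_,l=cv2.minMaxLoc(r);print(n,round(v,2),"shift",l[0]-e,l[1]-e)
m(b,a,325,198,344,232,"caps both arms side");m(b,a,308,185,326,215,"plate side")
for n,q in dict(scissors=(310,332,342,350),sc2=(322,292,336,320),pip=(345,230,383,290)).items(): m(s0,a,*q,n+" side")
for n,q in dict(scis=(193,256,245,290),pip=(250,248,340,282),tape=(250,213,283,247),marker=(442,242,490,256),tweez=(355,262,395,282)).items(): m(t0,t,*q,n+" top")
E
```

```text
caps both arms side 0.78 shift 0 0
plate side 0.62 shift 0 0
scissors side 0.91 shift 0 0
sc2 side 0.92 shift 0 0
pip side 0.98 shift 0 0
scis top 0.92 shift 0 0
pip top 0.98 shift 0 0
tape top 1.0 shift 0 0
marker top 1.0 shift 0 0
tweez top 1.0 shift 0 0
```

Nothing has shifted, the new arm is hanging and the drawer is shut, so I hand the job in.

```bash
python3 -c "
from cell import env
print(env.close_job())"
```

```text
the job is handed in; nothing more can be done
None
```

I handed the job in at about 37 s: the spare arm hangs on its hooks in the two upper slots with a slight sag from hook slack, the top drawer is fully shut, and nothing else on the bench moved; no verdict came back.

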